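Unlock the food slicer and draw its carriage back

ROBOT

A 6-joint arm with a two-finger parallel gripper is mounted at the origin on a cart in front of the work surface, level with it; the furniture and walls round the work are solid. World frame = base frame: x ahead of the robot, y to its left, z up, the work surface at z = 0. Lengths are in mm, angles in rad, forces in N, time in s.
With the tool pointing down it reaches from about 350 to 875 mm from the base axis. Payload 4.2 kg.
Tool frame: the origin (TCP) lies midway between the tips of the shut fingers; the grasp point (between the pads) lies 19 mm behind it; z points along the fingers, y is the line along which they close (so a half turn about z gives the same grasp; the last joint's range is limited). The gripper opens to 85 mm and grips with 20 to 120 N. Pads are 22 mm wide; open, the fingers measure 114 mm over their backs; the gripper's body (76 mm by 85 mm) begins 54 mm behind the grasp point. The pads swing forward as they close: fully open they stand 13 mm farther back than shut.
Start: joints at [1.589, 0.385, 0.008, 0, -1.194, -0.259], TCP at [149.018, 606.954, 231.312] pointing down, gripper open.
Joint ranges: [-3.14, 3.14], [-1.21, 2.06], [-1.07, 1.41], [-3.16, 2.05], [-2.99, -0.16], [-3.1, 3.1]. Speed limits (rad/s): [2.79, 2.79, 3.14, 3.14, 3.14, 3.14].

INTERFACE

Orientations are given as a unit quaternion [x, y, z, w].
In Python, from bench import * gives the robot as it stands.
- The arm moves only by the tool drive_tool, never from a script. Its argument "plan" is a list that holds one entry, the list of rows, each a list of 5 numbers: the closure, from -1 (fully open) to 1 (shut), then the shift along the world's x, y, z in mm, then the turn about the world's z in degrees. A call has 1 to 20 rows; each row shifts and turns the commanded pose from where the row before left it; what a row does not reach is not made up. A row lasts 1/12 s, in which the tool goes at most 41.7 mm and 7.16 degrees, less where a joint would pass 70% of its speed; a pose out of reach is approached as far as the arm can. A call is refused whole if a number of a shift passes 41.7 or a number of a turn 7.16, either way. A call with a gripper value outside its range is refused whole. The fingers move at their own pace and stop on an object; the grip force is fixed at half the most. Time passes only in rows, so rows that do not move let the fingers close. It gives the time, the measured TCP pose, the force, the opening and the grip force at its end, in the units of the state.
- read_state(): the state, without advancing time (a new reading comes with each control period).
- get_image(name): name is "side" or "top"; returns (picture, depth): 480x640x3 uint8, red, green, blue; 480x640 float32, mm along the optical axis (not along the pixel's ray), 0 where there is no reading.
- camera_model(name): a dict with "fx", "fy", "cx", "cy" (pixels), "R" (3x3) and "t" (3): a world point X has camera coordinates R X + t. Camera axes: x right, y down, z forward; pixel columns grow to the right and rows downward; lengths in mm; the calibration is good to about 2 mm. A picture is of the moment at which its call begins. camera_model takes no time and is no camera call.
- job_done(): hands the job in; it is judged then, once.
The state is a dict: "clock": time; "joints": joint angles; "joint_vel": joint speeds; "joint_efforts": joint torques, N m; "position": TCP position; "ee_rot": TCP orientation; "contact_force": force on the tool from outside, world axes, zero at the start; "wrist_torque": the same for the moment, N m; "gripper_width": finger opening in mm; "grasp_force": force on a finger pad.
Only numpy, scipy, OpenCV 4.12 (cv2) and the standard library are available. Lean on these libraries where they do the work, as an engineer would, in place of code of your own. Each camera call takes 0.05 s, during which the arm holds its last target. There are 200 camera calls.

TASK

The food slicer was put away with its carriage parked in front of the blade and locked there. Slide the lock bolt fully out by its thumb tab, then draw the carriage all the way back from the blade to its end stop, ready for loading. Leave the other things on the worktop as they are.

Things in the scene. Friction and masses are not known exactly. Their poses are not given: they have to be found in the camera images.
- slicer: Grey food slicer, fast on suction feet. Origin on the worktop under it; own +x runs from the loading end to the parked end (roughly away from the robot), +y left to the blade and motor. Deck x -175 to 145, y -165 to 64, top 40 mm high. Stop plate at y 52-60, x -175 to -26, 150 high; blade at y 55-58, centre x 60, 178 high; motor housing y 63-135, x -18 to 145, 172 high. Nothing higher.
- guard_top (a point): Top middle, 138 mm high, of the carriage's guard: a black wall across slicer x, 10 mm thick, 116 wide, this point at its centre, at the loading end of the steel tray (tray top 53 high). A lip, 11 mm deep, at its top juts 14 mm more to -x. On its +x side the tray is open and empty, 125 mm long, 112 wide: fingers can reach down there from above and pull it back. Rides with the carriage.
- lock_tab (a point): Top middle, 82 mm high, of the lock's upright black thumb tab: 34 mm along slicer x, 12 thick along y, on a flat steel bolt (top 50 high) at the side of the deck away from the blade. It slides to slicer -y. When locked, a fixed steel staple 55 high is 8 mm inside the tab, the carriage's lug (56 high) 32 mm, its rim (66 high) and guard 47 mm. Rides with the lock.
- slicer_lock (a joint): Travel of the lock slide in m: 0 locked (bolt in front of the carriage's lug), 0.028 fully out, away from the blade (slicer -y). The bolt clears the lug at 0.019. Slides with about 2.5 N of friction and stays where it is left.
- slicer_carriage (a joint): Travel of the carriage in m: 0 parked in front of the blade, 0.130 at its end stop at the loading end (slicer -x). About 2 N of friction; it stays where it is left. While locked it has only about 3 mm of play.
- glass: Drinking glass, 77 mm across, 89 mm high, standing upright right of the slicer towards the robot; origin centre of its foot. Bystander.
- timer: Round wind-up kitchen timer, black over white, 62 mm across, 44 mm high, standing right of the slicer; origin centre of its foot. Bystander.

How it is judged (in metres and radians):
On the way:
1. the lock bolt is drawn out clear of the carriage while the carriage still stands parked (value of joint slicer_lock above 0.02 m and value of joint slicer_carriage below 0.015 m), for 0.2 s.
At the end, for the whole second after the job is handed in: The carriage rests within 10 mm of its end stop at the loading end (travel over 0.120 of 0.130 m) and the lock is still out (over 0.020 of 0.028 m) (value of joint slicer_carriage above 0.12 m and value of joint slicer_lock above 0.02 m and velocity of joint slicer_carriage between -0.01 and 0.01 m/s); the robot touches nothing.
It fails at once if the glass or the kitchen timer is moved more than 40 mm (distance of any of glass, timer from where it was at the start of the episode above 0.04 m).
It also fails if it takes over 45 s, if anything falls off the work surface, if the arm or the gripper's body presses on something with over 40 N, if the wrist force passes 120 N, or if a joint passes its speed limit or range.

## Working session

There is one attempt and no reset: what is moved stays moved. The work goes in short steps, Python scripts to look and compute and a tool call to move; the robot and the scene stay as the last step left them, time stands still between calls to the robot, and variables do not carry over. Pictures are saved under pics/ and viewed, at most 10 in all, crops included, and the job is handed in when it is done.

Besides the shell and the picture viewer there is one more tool, called after ">>>" by a JSON object that holds its "method" and its "body". drive_tool: Moves the arm, as the interface text tells. Its arguments: {"type":"object","properties":{"plan":{"type":"array"}},"required":["plan"]}

```bash
mkdir -p pics
cat > h.py <<'E'
from bench import *
import numpy as np, cv2
def cloud(d,m):
    v,u=np.mgrid[0:480,0:640]
    P=np.stack([(u-m["cx"])/m["fx"]*d,(v-m["cy"])/m["fy"]*d,d],-1)
    return (P-np.array(m["t"]))@np.array(m["R"])
E
python3 - <<'E'
from h import *
for n in("side","top"):
    p,d=get_image(n);cv2.imwrite(f"pics/{n}0.png",p[:,:,::-1]);np.savez(f"{n}0.npz",p=p,d=d)
    m=camera_model(n);print(n,np.round(-np.array(m["R"]).T@m["t"]),m["fx"],np.round(m["R"],2).tolist(), (d>0).mean())
print(read_state())
E
```

```text
side [  671. -1089.   565.] 546.4006683878165 [[0.97, 0.25, 0.0], [0.14, -0.54, -0.83], [-0.2, 0.81, -0.56]] 0.9959733072916667
top [ 127. -250.  919.] 525.6417548622092 [[-0.42, -0.91, -0.0], [-0.82, 0.38, -0.43], [0.39, -0.18, -0.9]] 0.9958430989583333
{'clock': 0.1, 'joints': array([ 1.58859832e+00,  3.85470846e-01,  6.77531126e-03, -4.26825944e-04,
       -1.19401165e+00, -2.58628027e-01]), 'joint_vel': array([ 0.00059132, -0.00306349,  0.00147996,  0.00248548, -0.00066871,
       -0.00178562]), 'joint_efforts': array([-5.93128352e-04, -3.93316340e+01,  1.88931710e+01,  4.19792667e+00,
       -2.55035207e-03,  3.26094842e-06]), 'position': array([148.90967725, 606.46711595, 230.34253008]), 'ee_rot': array([ 9.92749177e-01, -1.20200330e-01, -6.48409708e-05,  9.73649013e-04]), 'contact_force': array([-0.56113317,  0.3035111 ,  0.17376582]), 'wrist_torque': array([-0.01981328,  0.01360277,  0.05366838]), 'grasp_force': 0.0, 'gripper_width': 85.41478947987422}
```

View pics/top0.png

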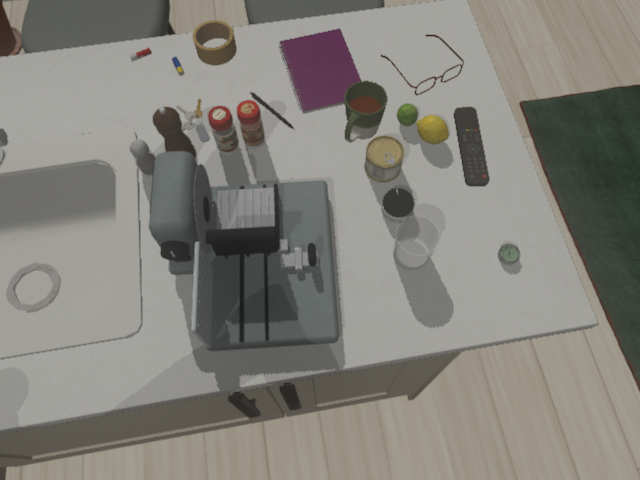

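View pics/side0.png

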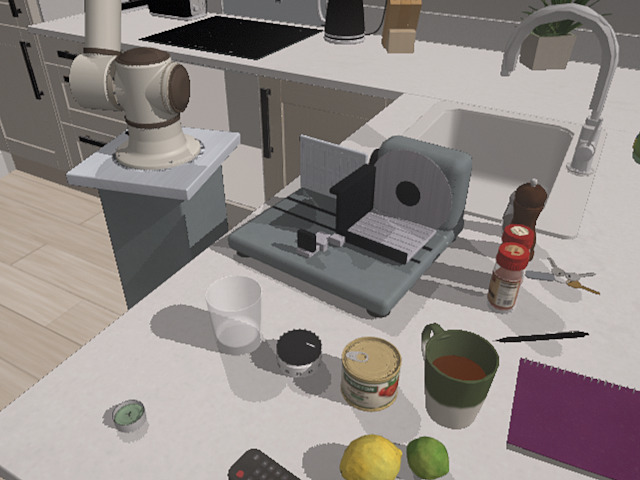

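The top view shows the black lock tab near (312,254), the guard near (245,235), and the deck's right edge running from (328,182) to (337,345). In the side view the tab is near (307,240), the guard near (355,195), the glass at (235,312) and the timer at (299,350).

Run:
```python
from h import *
C={}
for n in("side","top"):
    z=np.load(f"{n}0.npz");m=camera_model(n);C[n]=(z["p"].astype(int),cloud(z["d"],m))
p,W=C["top"]
# deck: z 34..44, region
reg=np.zeros((480,640),bool);reg[170:355,160:350]=1
deck=reg&(abs(W[...,2]-40)<5)
k,lab,st,ce=cv2.connectedComponentsWithStats(deck.astype(np.uint8));i=1+st[1:,4].argmax()
D=W[lab==i];print("deck n",len(D),"z",np.median(D[:,2]))
# extents over yaw with known rectangle: use minAreaRect
r=cv2.minAreaRect(D[:,:2].astype(np.float32));print(r,cv2.boxPoints(r).round().tolist())
for n,(u0,u1,v0,v1),(gu0,gu1,gv0,gv1) in(("top",(300,325,235,275),(195,285,180,260)),("side",(290,322,225,255),(330,380,160,235))):
    p,W=C[n]
    for nm,(a,b,c,d),zr in(("tab",(u0,u1,v0,v1),(62,100)),("guard",(gu0,gu1,gv0,gv1),(100,150))):
        s=(p[c:d,a:b].max(-1)<60);Q=W[c:d,a:b][s]
        Q=Q[(Q[:,2]>zr[0])&(Q[:,2]<zr[1])]
        print(n,nm,len(Q),"zmax",np.percentile(Q[:,2],[50,90,98]).round(1))
        T=Q[Q[:,2]>np.percentile(Q[:,2],95)-6]
        rr=cv2.minAreaRect(T[:,:2].astype(np.float32));print("  top rect",np.round(rr[0],1),np.round(rr[1],1),rr[2], T.mean(0).round(1))
```

```text
deck n 13755 z 39.09168272514255
((509.6083679199219, -309.9713134765625), (229.15557861328125, 317.384033203125), 69.05174255371094) [[320.0, -360.0], [617.0, -474.0], [699.0, -260.0], [402.0, -146.0]]
top tab 140 zmax [79.3 82.2 83.9]
  top rect [ 470.7 -378.6] [11.1 31.3] 69.95906066894531 [ 469.8 -378.3   80.3]
top guard 1134 zmax [136.4 138.5 139.6]
  top rect [ 529.6 -267.6] [133.4  30.1] 65.22463989257812 [ 525.5 -275.7  136.8]
side tab 239 zmax [75.3 81.  82. ]
  top rect [ 476.6 -379.1] [12.1 32.8] 66.46245574951172 [ 476.9 -380.7   79.4]
side guard 1177 zmax [128.6 137.6 138.2]
  top rect [ 532.  -277.9] [114.3  24.2] 69.42183685302734 [ 531.7 -282.8  136.5]
```

Run:
```python
from h import *
a=np.deg2rad(-20.95);X=np.array([np.cos(a),np.sin(a)]);Y=np.array([-X[1],X[0]]);O=np.array([509.6,-310])+15*X+50.5*Y
print("O",O)
for n,tb,gb in(("top",(300,325,235,275),(195,285,180,260)),("side",(290,322,225,255),(330,380,160,235))):
    z=np.load(f"{n}0.npz");p=z["p"].astype(int);W=cloud(z["d"],camera_model(n))
    for nm,(u0,u1,v0,v1),zr in(("tab",tb,(60,90)),("guard",gb,(100,145)),("guardlow",gb,(85,120))):
        s=p[v0:v1,u0:u1].max(-1)<60;Q=W[v0:v1,u0:u1][s];Q=Q[(Q[:,2]>zr[0])&(Q[:,2]<zr[1])]
        L=np.c_[(Q[:,:2]-O)@X,(Q[:,:2]-O)@Y]
        print(n,nm,"x",np.percentile(L[:,0],[2,10,50,90,98]).round(),"y",np.percentile(L[:,1],[2,10,50,90,98]).round())
    # tall things along the way
    Q=W[(W[...,2]>150)&(W[...,0]>120)&(W[...,0]<750)&(abs(W[...,1])<650)]
    H,_,_=np.histogram2d(Q[:,0],Q[:,1],bins=[np.arange(100,800,100),np.arange(-600,701,100)]);print(H.astype(int))
```

```text
O [ 541.66482417 -268.20170996]
top tab x [-43. -42. -31. -16. -13.] y [-134. -133. -128. -123. -122.]
top guard x [-23. -22. -12.   0.  69.] y [-69. -59.  -7.  52.  62.]
top guardlow x [-15. -14.  -8.  63.  78.] y [-70. -54.  17.  53.  64.]
[[   0    0    0 1277    0    0    0    0    0    0    0    0    0]
 [   0    0    0    0    0    0    0    0    0    0    0    0    0]
 [   0    0    0    0    0    0    0    0    0    0    0    0    0]
 [   0    0    0    0   48    0    0    0    0    0    0    0    0]
 [   0    0    0  416  891    0    0    0    0    0    0    0    0]
 [   0    0    0 1582  833    0    0    0    0    0    0    0    0]]
side tab x [-36. -32. -19.  -6.  -5.] y [-134. -133. -131. -125. -122.]
side guard x [-19. -12.   4.   5.   6.] y [-68. -65. -19.  34.  79.]
side guardlow x [-3.  2.  4.  5.  6.] y [-69. -66. -21.  32.  44.]
[[   0    0    0    0    0    0    0    0    0    0    0   22    0]
 [   0    0    0    0    0    0    0    0    0    0    0    0    0]
 [   0    0    0    0    0    0    0    0    0    0    0    0    0]
 [   0    0    0    0    9    0    0    0    0    0    0    0    0]
 [   0    0    0  294  161    0    0    0    0    0    0    0    0]
 [   0    0    0 1398  236    0    0    0    0    0    0    0    0]]
```

>>> {"method": "drive_tool", "body": {"plan": [[[-1,25,-30,3,-7],[-1,25,-30,3,-7],[-1,25,-30,3,-7],[-1,25,-30,3,-7],[-1,25,-30,3,-7],[-1,25,-30,3,-7],[-1,25,-30,3,-7],[-1,25,-30,3,-7],[-1,25,-30,3,-7],[-1,25,-30,3,-7],[-1,25,-30,3,-7],[-1,25,-30,3,-7],[-1,1,-39,0,-2],[-1,1,-39,0,-2],[-1,1,-39,0,-2],[-1,1,-39,0,-2],[-1,1,-39,0,-2],[-1,1,-39,0,-2],[-1,1,-39,0,-2],[-1,1,-39,0,0]]]}}

```text
clock: 1.77
position: [456.3, -66.9, 267.2]
ee_rot: [-0.56, 0.828, 0.0, 0.0]
contact_force: [1.6, 0.7, 0.3]
gripper_width: 85.3
grasp_force: 0.0
```

>>> {"method": "drive_tool", "body": {"plan": [[[-1,2,-34,-10,1],[-1,2,-34,-10,0],[-1,2,-34,-10,0],[-1,2,-34,-10,0],[-1,2,-34,-10,0],[-1,2,-34,-10,0],[-1,2,-34,-10,0],[-1,2,-34,-10,0],[-1,2,-34,-10,0],[-0.5,0,-4,-20,0],[-0.5,0,0,-20,0],[-0.5,0,0,-10,0],[-0.3,0,0,0,0],[-0.3,0,0,0,0]]]}}

```text
clock: 2.93
position: [475.0, -374.8, 127.2]
ee_rot: [-0.568, 0.823, 0.0, -0.0]
contact_force: [1.3, 0.3, 0.6]
gripper_width: 55.8
grasp_force: 0.0
```

Run:
```python
from h import *
s=read_state();print(s["position"],s["ee_rot"],s["gripper_width"],s["clock"])
p,d=get_image("side");q,e=get_image("top");
cv2.imwrite("pics/b.png",np.hstack([cv2.resize(p[130:290,220:420],(400,320)),cv2.resize(q[150:310,180:380],(400,320))])[:,:,::-1])
```

```text
[ 475.00156352 -374.81906828  127.18888241] [-5.68174045e-01  8.22908235e-01  3.29291964e-04 -4.28656067e-04] 55.83056820924921 2.9333
```

View pics/b.png

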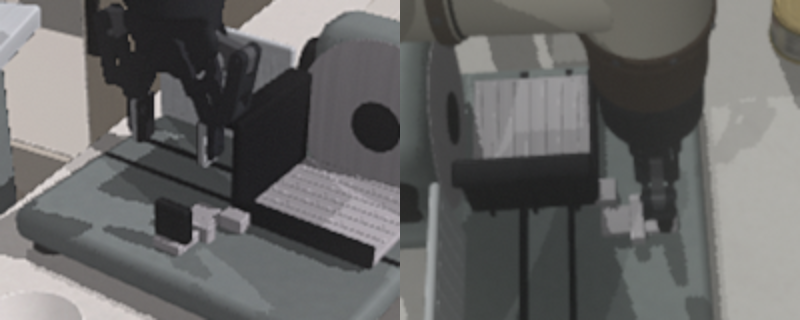

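The crop shows the fingers (tips near (140,135) and (205,160)) straddling the tab (near (173,218)) along slicer x, well clear of the guard. I'll descend and grip it.

>>> {"method": "drive_tool", "body": {"plan": [[[-0.3,-1.5,-4.5,-10,0],[-0.3,0,0,-15,0],[-0.3,0,0,-15,0],[-0.3,0,0,-15,0],[-0.3,0,0,-14,0],[-0.3,0,0,0,0],[0,0,0,0,0],[0.3,0,0,0,0],[0.6,0,0,0,0],[0.6,0,0,0,0],[0.6,0,0,0,0],[0.6,0,0,0,0]]]}}

```text
clock: 4.03
position: [473.2, -379.6, 59.5]
ee_rot: [-0.568, 0.823, -0.0, -0.0]
contact_force: [-3.3, 1.6, 6.2]
gripper_width: 32.8
grasp_force: 60.1
```

>>> {"method": "drive_tool", "body": {"plan": [[[0.6,-1.1,-2.8,0,0],[0.6,-1.1,-2.8,0,0],[0.6,-1.1,-2.8,0,0],[0.6,-1.1,-2.8,0,0],[0.6,-1.1,-2.8,0,0],[0.6,-1.1,-2.8,0,0],[0.6,-1.1,-2.8,0,0],[0.6,-1.1,-2.8,0,0],[0.6,-1.1,-2.8,0,0],[0.6,-1.1,-2.8,0,0],[0.6,0,0,0,0],[0.6,0,0,0,0],[0.6,0,0,0,0]]]}}

```text
clock: 5.12
position: [464.5, -402.1, 59.2]
ee_rot: [-0.568, 0.823, 0.002, 0.003]
contact_force: [3.5, 23.3, 11.3]
gripper_width: 32.9
grasp_force: 60.7
```

>>> {"method": "drive_tool", "body": {"plan": [[[0,0,0,0,0],[-0.4,0,0,0,0],[-0.4,0,0,0,0],[-0.4,0,0,0,0],[-0.4,0,0,20,0],[-0.4,0,0,30,0],[-0.4,0,0,40,0],[-0.4,0,0,40,0],[-0.4,30,30,40,0],[-0.4,35,20,0,0],[-0.4,0,0,0,0]]]}}

```text
clock: 6.03
position: [524.0, -365.0, 219.6]
ee_rot: [-0.569, 0.822, -0.004, 0.002]
contact_force: [0.4, 0.5, -1.2]
gripper_width: 59.7
grasp_force: 0.0
```

Run:
```python
from h import *
s=read_state();print(s["position"],s["contact_force"],s["clock"])
a=np.deg2rad(-20.95);X=np.array([np.cos(a),np.sin(a)]);Y=np.array([-X[1],X[0]]);O=np.array([541.7,-268.2])
im=[]
for n,(u0,u1,v0,v1) in(("top",(295,345,225,290)),("side",(270,322,225,275))):
    p,d=get_image(n);W=cloud(d,camera_model(n))
    L=np.dstack([(W[...,:2]-O)@X,(W[...,:2]-O)@Y,W[...,2]])
    s=(p.max(-1)<60)&(abs(L[...,0]+24)<30)&(L[...,1]<-115)&(L[...,1]>-175)&(L[...,2]>60)&(L[...,2]<90)
    Q=L[s];print(n,s.sum(),np.percentile(Q,[2,50,98],axis=0).round(1).tolist() if s.sum() else "")
    im.append(cv2.resize(p[130:290,200:400],(400,320)))
cv2.imwrite("pics/c.png",np.hstack(im)[:,:,::-1])
```

```text
[ 524.02746359 -364.99959448  219.58432645] [ 0.39971493  0.47320494 -1.17625079] 6.0333
top 140 [[-43.1, -157.2, 62.4], [-31.2, -151.3, 79.8], [-13.0, -145.8, 83.8]]
side 258 [[-35.2, -157.2, 60.5], [-18.1, -154.0, 73.7], [-5.0, -146.3, 82.0]]
```

View pics/c.png

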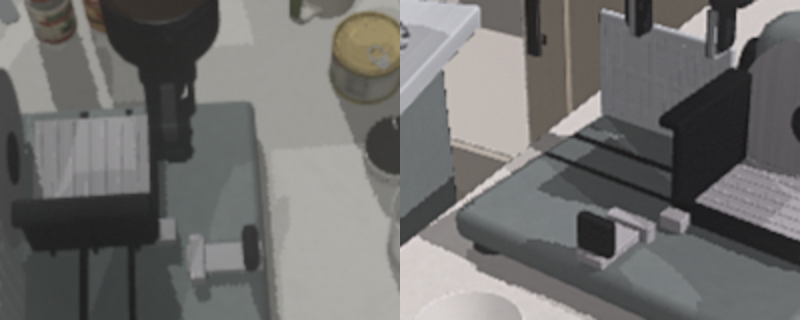

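Top crop: the tab is near (250,247), pulled clear of the staple at (197,255). Side crop: the tab is near (597,232). It is about 23.5 mm out of 28, so I'll push it the rest of the way with shut fingers from the inner side.

>>> {"method": "drive_tool", "body": {"plan": [[[1,-25,-7,0,0],[1,-25.5,-7,0,0],[1,0,0,-20,0],[1,0,0,-30,0],[1,0,0,-30,0],[1,0,0,-30,0],[1,0,0,-25,0],[1,0,0,-15,0],[1,0,0,-6,0],[1,0,0,0,0],[1,-1.1,-2.8,0,0],[1,-1.1,-2.8,0,0],[1,-1.1,-2.8,0,0],[1,0,0,0,0]]]}}

```text
clock: 7.3
position: [467.0, -382.6, 60.4]
ee_rot: [-0.567, 0.824, 0.003, 0.004]
contact_force: [9.7, 22.6, -3.3]
gripper_width: -0.1
grasp_force: 12.4
```

>>> {"method": "drive_tool", "body": {"plan": [[[1,-0.7,-1.9,0,0],[1,0,0,0,0],[1,-0.7,-1.9,0,0],[1,0,0,0,0],[1,0,0,0,0]]]}}

```text
clock: 7.72
position: [466.9, -382.9, 60.3]
ee_rot: [-0.568, 0.823, 0.004, 0.005]
contact_force: [13.1, 36.5, -0.1]
gripper_width: -0.2
grasp_force: 19.2
```

The push met a hard stop: 14 N more moved it only 0.3 mm. The bolt is therefore at its end of travel. Next is the carriage.

>>> {"method": "drive_tool", "body": {"plan": [[[1,3,9,0,0],[1,0,0,25,0],[1,0,0,40,0],[1,0,0,40,0],[1,26,18,10,0],[1,26,18,0,0],[1,26,19,0,0],[1,25,19,0,0],[1,0,0,0,0]]]}}

```text
clock: 8.47
position: [574.1, -307.1, 177.9]
ee_rot: [-0.57, 0.822, -0.002, 0.002]
contact_force: [0.0, -0.3, -0.5]
gripper_width: -0.0
grasp_force: 0.0
```

Run:
```python
from h import *
s=read_state();print(s["position"],s["contact_force"],s["clock"])
a=np.deg2rad(-20.95);X=np.array([np.cos(a),np.sin(a)]);Y=np.array([-X[1],X[0]]);O=np.array([541.7,-268.2])
print("local",(s["position"][:2]-O)@X,(s["position"][:2]-O)@Y)
for n in("top","side"):
    p,d=get_image(n);W=cloud(d,camera_model(n))
    L=np.dstack([(W[...,:2]-O)@X,(W[...,:2]-O)@Y,W[...,2]])
    s=(p.max(-1)<60)&(abs(L[...,0]+24)<30)&(L[...,1]<-115)&(L[...,1]>-175)&(L[...,2]>60)&(L[...,2]<90)
    Q=L[s];print(n,s.sum(),np.percentile(Q,[2,50,98],axis=0).round(1).tolist() if s.sum() else "")
```

```text
[ 574.12127015 -307.14115498  177.91770621] [ 0.02072266 -0.3222649  -0.49072886] 8.4667
local 44.201522051464984 -24.774538503735208
top 137 [[-43.4, -157.0, 63.3], [-30.9, -151.1, 79.7], [-12.3, -145.8, 83.6]]
side 257 [[-35.0, -157.2, 61.0], [-18.3, -154.2, 74.3], [-5.0, -145.5, 82.3]]
```

>>> {"method": "drive_tool", "body": {"plan": [[[1,0,0,-30,0],[1,0,0,-30,0],[1,0,0,-25,0],[1,0,0,-15,0],[1,0,0,0,0],[1,-7.5,2.9,0,0],[1,-7.5,2.9,0,0],[1,-7.5,2.9,0,0],[1,-7.5,2.9,0,0],[1,-7.5,2.9,0,0],[1,0,0,0,0]]]}}

```text
clock: 9.48
position: [530.4, -294.1, 76.9]
ee_rot: [-0.568, 0.823, 0.0, 0.0]
contact_force: [-0.6, -0.3, 0.7]
gripper_width: -0.3
grasp_force: 0.0
```

>>> {"method": "drive_tool", "body": {"plan": [[[1,-9.3,3.6,0,0],[1,-9.3,3.6,0,0],[1,-9.3,3.6,0,0],[1,-9.3,3.6,0,0],[1,-9.3,3.6,0,0],[1,-9.3,3.6,0,0],[1,-9.3,3.6,0,0],[1,-9.3,3.6,0,0],[1,-4.7,1.8,0,0],[1,-4.7,1.8,0,0],[1,-2.8,1.1,0,0],[1,-2.8,1.1,0,0],[1,0,0,0,0],[1,0,0,0,0]]]}}

```text
clock: 10.65
position: [450.8, -262.2, 79.8]
ee_rot: [-0.569, 0.822, -0.007, 0.005]
contact_force: [10.5, -2.4, 11.6]
gripper_width: 0.0
grasp_force: 0.0
```

Run:
```python
from h import *
s=read_state();print(s["position"],s["contact_force"],s["clock"])
p,d=get_image("top");q,_=get_image("side")
cv2.imwrite("pics/d.png",np.hstack([cv2.resize(p[150:370,140:360],(400,400)),cv2.resize(q[110:310,210:450],(400,400))])[:,:,::-1])
```

```text
[ 450.76351793 -262.19686484   79.79415641] [10.47161808 -2.38626195 11.55236081] 10.65
```

View pics/d.png

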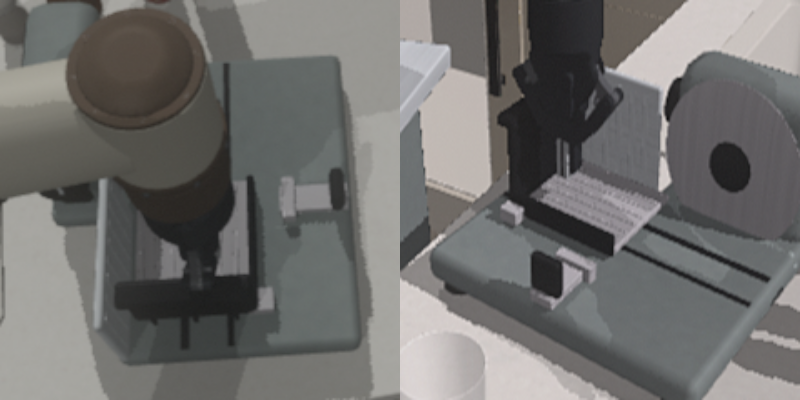

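Both crops show the carriage well back, with the guard near the loading end and the fingers inside the tray. The gripper knuckle may be bearing on the guard's top, so I'll measure how far the carriage has travelled.

```bash
cat > g.py <<'E'
from h import *
a=np.deg2rad(-20.95);X=np.array([np.cos(a),np.sin(a)]);Y=np.array([-X[1],X[0]]);O=np.array([541.7,-268.2])
def loc(n,p,d):
    W=cloud(d,camera_model(n));return np.dstack([(W[...,:2]-O)@X,(W[...,:2]-O)@Y,W[...,2]])
def rep(n,p,d):
    L=loc(n,p,d);k=p.astype(int).max(-1)<60
    # guard's outer (right) end strip, lip heights; +x face as seen from the side
    for nm,zr,yr in(("lip",(128,142),(-80,-45)),("wall",(85,122),(-80,-45))):
        s=k&(L[...,2]>zr[0])&(L[...,2]<zr[1])&(L[...,1]>yr[0])&(L[...,1]<yr[1])&(abs(L[...,0]+60)<130)
        print(" ",n,nm,s.sum(),np.percentile(L[s][:,0],[2,50,98]).round(1) if s.sum() else "")
    s=(L[...,2]>60)&(L[...,2]<70)&(L[...,1]>-80)&(L[...,1]<-68)&(abs(L[...,0])<200)
    print("  rim x",np.percentile(L[s][:,0],[2,98]).round(1) if s.sum() else "")
E
python3 - <<'E'
from g import *
for n in("top","side"):
    z=np.load(f"{n}0.npz");print("start");rep(n,z["p"],z["d"]);print("now");rep(n,*get_image(n))
E
```

```text
start
  top lip 222 [-23.2 -13.3  -1.4]
  top wall 70 [-15.9  -9.   -3.7]
  rim x [ -7.4 121.6]
now
  top lip 261 [-153.1 -142.6 -130.7]
  top wall 22 [-145.3 -138.3 -134.3]
  rim x [-137.1   -9.3]
start
  side lip 167 [-15.9  -3.1   5.5]
  side wall 219 [-3.5  3.8  5.5]
  rim x [-1.00e-01  1.27e+02]
now
  side lip 141 [-146.3 -131.9 -124.2]
  side wall 194 [-131.1 -126.  -123.8]
  rim x [-125.2   -2. ]
```

The guard and rim have shifted 129–130 mm, so the carriage is at its stop. I'll back off along +x and lift.

>>> {"method": "drive_tool", "body": {"plan": [[[1,7.5,-2.9,0,0],[1,9.3,-3.6,0,0],[1,9.3,-3.6,0,0],[1,9.3,-3.6,0,0],[1,0,0,0,0],[1,0,0,20,0],[1,0,0,40,0],[1,0,0,40,0],[1,0,0,40,0],[1,0,0,30,0],[1,0,0,0,0],[1,0,0,0,0],[1,0,0,0,0]]]}}

```text
clock: 11.93
position: [477.3, -273.4, 244.5]
ee_rot: [-0.568, 0.823, 0.001, -0.001]
contact_force: [0.0, -0.3, -0.8]
gripper_width: 0.2
grasp_force: 0.0
```

Run:
```python
from g import *
s=read_state();print(s["position"],s["contact_force"],s["clock"])
for n in("top","side"):
    p,d=get_image(n);rep(n,p,d);L=loc(n,p,d)
    s=(p.max(-1)<60)&(abs(L[...,0]+24)<30)&(L[...,1]<-115)&(L[...,1]>-175)&(L[...,2]>60)&(L[...,2]<90)
    print(" tab",np.percentile(L[s],[2,50,98],axis=0).round(1).tolist())
```

```text
[ 477.26388755 -273.44930282  244.53374208] [ 0.01142743 -0.33320315 -0.76908958] 11.9333
  top lip 256 [-153.1 -142.8 -131. ]
  top wall 23 [-145.2 -138.2 -133.9]
  rim x [-136.4   -8.8]
 tab [[-43.1, -157.3, 63.8], [-30.4, -151.2, 79.7], [-12.4, -145.6, 83.5]]
  side lip 142 [-145.3 -131.3 -124.8]
  side wall 198 [-130.9 -126.1 -124. ]
  rim x [-127.7   -3.6]
 tab [[-35.3, -157.2, 60.5], [-17.8, -154.1, 74.0], [-4.9, -145.1, 82.2]]
```

```bash
python3 -c "
from bench import *
print(job_done())"
```

```text
the job is handed in; nothing more can be done
None
```

I handed the job in at about 12 s with the carriage back at its end stop (about 130 mm of travel) and the robot clear of everything. The lock was drawn out first to a hard stop, which I measured at about 24 mm rather than the stated 28, still past the 20 mm needed. The arm never went near the glass or the timer, and no verdict came back.

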